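# Measure incoming pipe flanges in the bench caliper and ring them in

### The arm

A 6-joint arm with a two-finger parallel gripper is mounted at the origin on the work surface. World frame = base frame: x ahead of the robot, y to its left, z up, the work surface at z = 0. Lengths are in m, angles in rad, forces in N, time in s.
With the tool pointing down it reaches from about 0.225 to 0.725 m from the base axis. Payload 3.1 kg.
Tool frame: the origin (TCP) lies at the very end of the fingers, on their centre line; the grasp point (between the pads) lies 19 mm behind it (grip_depth is the distance from the TCP to the grasp point, in m); z points along the fingers, y is the line along which they close (so a half turn about z gives the same grasp; the last joint's range is limited). The gripper opens to 85 mm and grips with 20 to 120 N. Pads are 22 mm wide; open, the fingers measure 114 mm over their backs; the gripper's body (76 mm by 85 mm) begins 54 mm behind the grasp point. The pads swing forward as they close: fully open they stand 13 mm farther back than shut.
Start: joints at [1.008, 0.048, 0.099, 1.622, 0, 1.443], TCP at [0.221, 0.476, 0.231] pointing down, gripper open.
Joint ranges: [-2.91, 2.91], [-0.99, 1.94], [-1.21, 1.42], [-2.12, 2.29], [-1.49, 1.47], [-3.14, 3.14]. Speed limits (rad/s): [2.79, 2.79, 3.14, 3.14, 3.14, 3.14].

### API

Orientations are given as a unit quaternion [w, x, y, z].
In Python, from rig import * gives the robot as it stands. The module is installed in compiled form; this text tells all that it offers.
- The arm moves only by the tool drive_tool, never from a script. Its argument "increments" is one flat list of numbers, 5 for each row, row after row: the shift along the tool's x, y, z in cm, then the turn about the tool's z in rad, then the opening, from -1 (shut) to 1 (fully open). A call has 1 to 12 rows; each row shifts and turns the commanded pose from where the row before left it, along the tool's axes as they then stand; what a row does not reach is not made up. A row lasts 1/10 s, in which the tool goes at most 50 mm and 8.59 degrees, less where a joint would pass 70% of its speed; a pose out of reach is approached as far as the arm can. A call is refused whole if a number of a shift passes 5 or a number of a turn 0.15, either way. A call with a gripper value outside its range is refused whole. The fingers move at their own pace and stop on an object; "force" is the grip in N (left out, the last holds). Time passes only in rows, so rows that do not move let the fingers close. It gives the time, the measured TCP pose, the force, the opening and the grip force at its end, in the units of the state.
- get_obs(): the state, without advancing time (a new reading comes with each control period).
- camera(name): name is "side" or "top" or "wrist"; returns a dict with "color" (384x512x3 uint8, red, green, blue), "fx", "fy", "cx", "cy" (pixels), "camera_from_world" (4x4, takes a point from world to camera coordinates). Camera axes: x right, y down, z forward; pixel columns grow to the right and rows downward; lengths in m; the calibration is good to about 2 mm. A picture is of the moment at which its call begins. There is no depth.
- close_job(): hands the job in; it is judged then, once.
The state is a dict: "time": time; "joint_positions": joint angles; "qvel": joint speeds; "tau": joint torques, N m; "tool_pos": TCP position; "ee_rot": TCP orientation; "force": force on the tool from outside, world axes, zero at the start; "moment": the same for the moment, N m; "finger_gap": opening from 0.0 (shut) to 1.0 (fully open); "grasp_force": force on a finger pad.
Only numpy, scipy, OpenCV 4.12 (cv2) and the standard library are available. Lean on these libraries where they do the work, as an engineer would, in place of code of your own. Each camera call takes 0.05 s, during which the arm holds its last target. There are 200 camera calls.

### The job

Measure every pipe flange standing on the dark intake mat in the bench caliper, in order from the smallest flange diameter to the largest: stand it neck up between the jaws, let go of it, and slide the jaw with the orange handle shut until the flange is held firmly between both jaws. Collect the measured flanges standing neck up in the blue tray, and when all are there slide the empty caliper fully shut. Last of all press the red plunger of the counter bell down to its stop and let it go, leaving the other things on the bench where they are.

Things in the scene. Friction and masses are not known exactly. Their poses are not given: they have to be found in the camera images.
- caliper: bench caliper, fixed: grey bed 124 mm (x) by 270 mm (y, from -125 to +145), 8 mm thick, with a steel rail along each long edge, its top 26 mm above the table, at x = 48 to 60 and -60 to -48 mm. Origin: on the underside of the bed; the jaws slide along its y axis. The fixed jaw's face lies at y = -85 mm, flanges stand on the bed at x = 0, z = 8 mm
- anvil: fixed jaw of the caliper, dark steel, 70 mm (x) by 22 mm (y), top 50 mm above the table. Origin: below the middle of its measuring face, at table height; its +y axis points to the sliding jaw
- jaw_face (a point): sliding jaw plate, bright steel, 70 mm (x) by 20 mm (y), top 50 mm above the table. This point: middle of its measuring face, 30 mm above the table; the fixed jaw lies to its -y
- jaw (a joint): slide of the moving jaw, m: the gap between the two measuring faces, 0 = shut, 0.12 = fully open (its stop); light friction of 1.5 N, stays where it is left
- jaw_grip (a point): grip point of the orange upright handle of the sliding jaw: a plate 14 mm thick along the slide (y of the caliper) and 30 mm wide across it, its top 105 mm above the table; this point is 17 mm below the top and 62 mm behind the measuring face
- mat: black rubber intake mat, fixed, 220 mm (x) by 250 mm (y), 4 mm thick. Origin: centre of its underside
- tray: blue tray for measured flanges, fixed, outside 220 mm (x) by 250 mm (y), walls 5 mm thick and 26 mm high, floor 5 mm thick. Origin: centre of its underside
- plunger (a joint): travel of the bell plunger, m: 0 = up, 0.012 = down at its stop; about 4.5 N to hold it down; springs back
- plunger_top (a point): middle of the top of the bell's red plunger head (36 mm across), 76 mm above the table when up; the brass bell is 88 mm across and 45 mm high under it
- oil_bottle: yellow oil bottle, bystander, 60 mm across, 150 mm high. Origin: centre of its underside
- tape_roll: white roll of tape lying flat, bystander, 90 mm across, 25 mm high. Origin: centre of its underside
- wrench: wrench lying flat, bystander, 150 mm long. Origin: its middle, underside
- mug: white mug, bystander at the far side, 76 mm across, 90 mm high. Origin: centre of its underside
- thread_jar: grey jar with black cap, bystander, 68 mm across, 70 mm high. Origin: centre of its underside
- brass56: yellow brass pipe flange with a neck, standing on its flange (may be absent): round flange 56 mm in diameter and 24 mm thick below, above it a neck 36 mm in diameter up to 74 mm height; all necks are alike. Origin: centre of its underside; z axis up along it
- steel62: bright steel pipe flange with a neck, standing on its flange (may be absent): round flange 62 mm in diameter and 24 mm thick below, above it a neck 36 mm in diameter up to 74 mm height; all necks are alike. Origin: centre of its underside; z axis up along it
- white68: white plastic pipe flange with a neck, standing on its flange (may be absent): round flange 68 mm in diameter and 24 mm thick below, above it a neck 36 mm in diameter up to 74 mm height; all necks are alike. Origin: centre of its underside; z axis up along it
- green74: green painted pipe flange with a neck, standing on its flange (may be absent): round flange 74 mm in diameter and 24 mm thick below, above it a neck 36 mm in diameter up to 74 mm height; all necks are alike. Origin: centre of its underside; z axis up along it

How it is judged:
By the outcome, as a careful person would: the job done as asked, in the order asked, and still so for the second after the job is handed in, with the robot touching nothing.
Of brass56, steel62, white68, green74 only 2 to 3 are there at a start; the rules pass over those that are not, and their reading is None.
At some moment in a run one of brass56, steel62, white68, green74 may be knocked a few centimetres aside while the robot is not near it.
It also fails if it takes over 210 s, if anything falls off the work surface, if the arm or the gripper's body presses on something with over 40 N, if the wrist force passes 120 N, or if a joint passes its speed limit or range.

## Working session

There is one attempt and no reset: what is moved stays moved. The work goes in short steps, Python scripts to look and compute and a tool call to move; the robot and the scene stay as the last step left them, time stands still between calls to the robot, and variables do not carry over. Pictures are saved under pics/ and viewed, at most 14 in all, crops included, and the job is handed in when it is done.

Besides the shell and the picture viewer there is one more tool, called as name(argument=value, ...) on one line, values as JSON. drive_tool: Moves the arm, as the interface text tells. Its arguments: {"type":"object","properties":{"increments":{"type":"array"},"force":{"type":"number"}},"required":["increments"]}

```bash
mkdir -p pics; cat > h.py <<'E'
from rig import *
import numpy as np, cv2, pickle
def snap(n,f):
    c=camera(n); cv2.imwrite(f'pics/{f}.png',cv2.cvtColor(c['color'],cv2.COLOR_RGB2BGR)); pickle.dump(c,open(f'pics/{f}.pkl','wb')); return c
def load(f): return pickle.load(open(f'pics/{f}.pkl','rb'))
def ray(c,u,v):
    M=np.linalg.inv(c['camera_from_world']); d=M[:3,:3]@np.array([(u-c['cx'])/c['fx'],(v-c['cy'])/c['fy'],1]); return M[:3,3],d
def atz(c,u,v,z):
    o,d=ray(c,u,v); return o+d*(z-o[2])/d[2]
def proj(c,p):
    q=c['camera_from_world']@np.append(p,1); return np.array([c['fx']*q[0]/q[2]+c['cx'],c['fy']*q[1]/q[2]+c['cy']])
def tri(*obs):
    A=np.zeros((3,3));b=np.zeros(3)
    for c,u,v in obs:
        o,d=ray(c,u,v); d/=np.linalg.norm(d); P=np.eye(3)-np.outer(d,d); A+=P;b+=P@o
    x=np.linalg.solve(A,b)
    return x,[np.linalg.norm(proj(c,x)-[u,v]).round(1) for c,u,v in obs]
E
python3 - <<'E'
from h import *
for n in ('top','side','wrist'):
    c=snap(n,n+'0'); print(n,c['fx'],np.linalg.inv(c['camera_from_world']).round(3).tolist())
a=[cv2.imread(f'pics/{n}0.png') for n in('top','side')]
cv2.imwrite('pics/t0.png',cv2.resize(a[0],(800,600),interpolation=cv2.INTER_CUBIC));cv2.imwrite('pics/s0.png',cv2.resize(a[1],(800,600),interpolation=cv2.INTER_CUBIC))
print(get_obs())
E
```

```text
top 384.3039144910703 [[0.01, -0.996, 0.089, 0.528], [-1.0, -0.01, 0.007, 0.013], [-0.006, -0.089, -0.996, 1.037], [0.0, 0.0, 0.0, 1.0]]
side 463.65126241683316 [[0.887, -0.332, 0.322, 0.191], [-0.462, -0.651, 0.602, -0.793], [0.01, -0.683, -0.73, 1.074], [0.0, 0.0, 0.0, 1.0]]
wrist 293.18976037179175 [[0.422, 0.865, 0.271, 0.151], [0.907, -0.402, -0.127, 0.509], [-0.001, 0.299, -0.954, 0.372], [0.0, 0.0, 0.0, 1.0]]
{'time': 0.15, 'joint_positions': array([1.00819436e+00, 4.85998885e-02, 9.79504129e-02, 1.62199273e+00,
       4.53041175e-06, 1.44300199e+00]), 'qvel': array([ 0.00048474, -0.00153628,  0.00427602, -0.00085179,  0.00020823,
       -0.00172524]), 'tau': array([ 1.42863406e-03, -3.39259565e+01,  3.20424020e+01,  1.53380865e-02,
       -5.80859682e-05, -1.63227162e-05]), 'tool_pos': array([0.2209017 , 0.47574211, 0.23037237]), 'ee_rot': array([-3.14438401e-04,  2.15695188e-01,  9.76460308e-01, -8.67726368e-04]), 'force': array([ 0.31283464,  0.55129822, -0.25985348]), 'moment': array([ 0.025647  , -0.00938671,  0.04759913]), 'grasp_force': 0.0, 'finger_gap': 0.997516778067151}
```

View pics/t0.png

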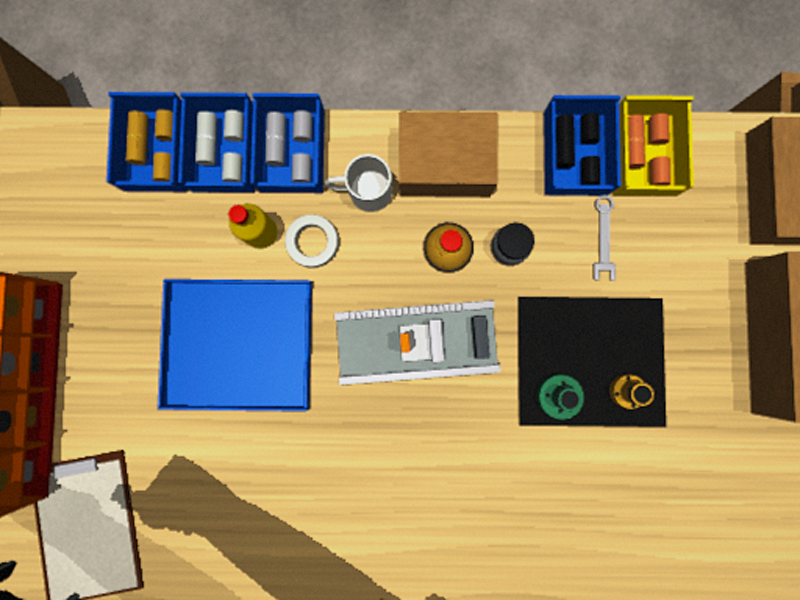

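View pics/s0.png

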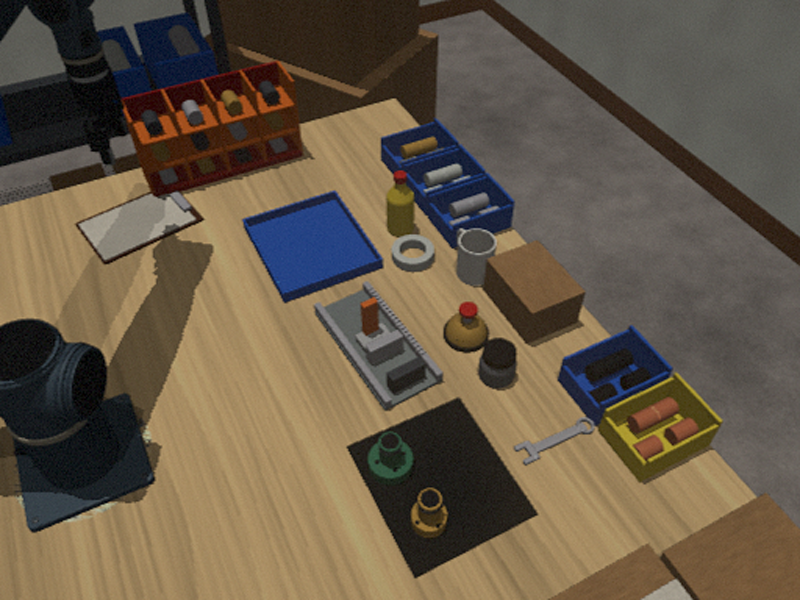

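Two flanges are there: green (568,398) and brass (641,394) in the scaled top view. The caliper is at about (418,342), partly shut, with the tray at (237,345) and the bell at (451,240). Next I zoom in for accuracy.

```bash
python3 - <<'E'
import cv2,numpy as np
t=cv2.imread('pics/top0.png');s=cv2.imread('pics/side0.png')
# top crop x 205..325,y 140..255 ; x5 => 
a=cv2.resize(t[140:260,205:335],None,fx=3,fy=5*0.6,interpolation=cv2.INTER_CUBIC) #390x360
def crop(im,x,y,w,h,f): return cv2.resize(im[y:y+h,x:x+w],None,fx=f,fy=f,interpolation=cv2.INTER_CUBIC)
A=crop(t,205,140,130,120,3); A=crop(t,210,185,115,65,6.9)
cv2.imwrite('pics/ct.png',crop(t,210,140,114,110,5.4))
B=crop(s,195,170,100,100,4); C=crop(s,220,230,100,146,4)
C=crop(s,230,265,80,100,4); B=crop(s,195,175,100,100,5)
D=crop(t,335,230,100,40,8)
out=np.zeros((600,800,3),np.uint8)
def put(im,x,y): out[y:y+im.shape[0],x:x+im.shape[1]]=im
put(crop(s,195,175,140,90,4),0,0)      # caliper+bell side
put(crop(s,230,265,60,85,4)[:240],560,0) # flanges side
put(crop(t,335,230,100,45,5),0,365)
put(crop(s,230,265,60,85,4)[240:],560,240)
cv2.imwrite('pics/cs.png',out)
E
```

```text
(no output)
```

View pics/ct.png

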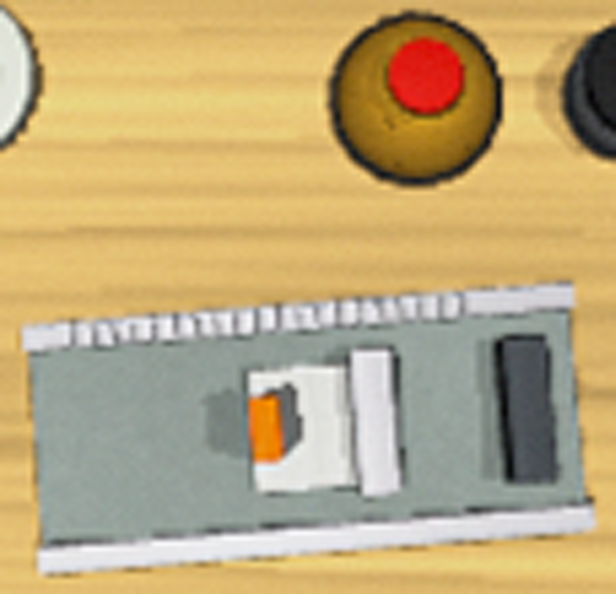

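View pics/cs.png

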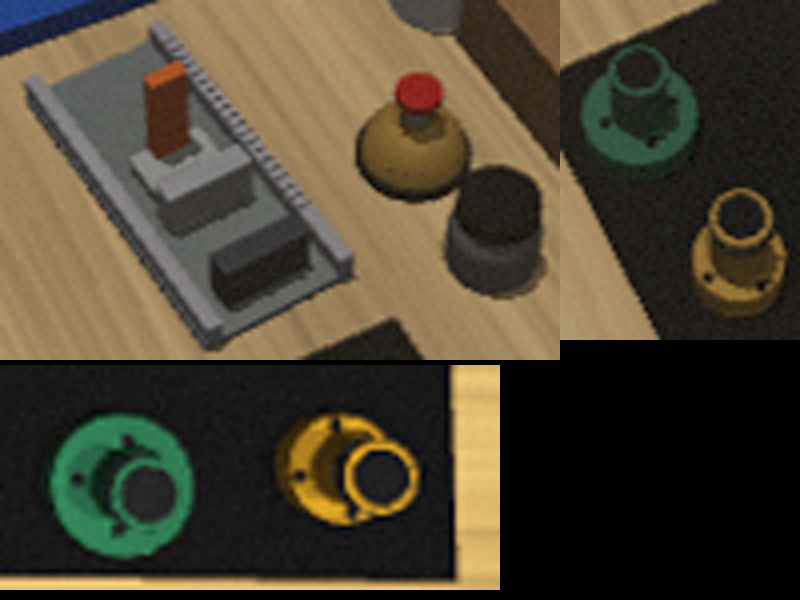

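```bash
cat > meas0.py <<'E'
from h import *
from scipy.optimize import least_squares
T=load('top0');S=load('side0')
ct=lambda x,y:(T,210+x/5.4-.4,140+y/5.4-.4)
cs=lambda x,y:(S,195+x/4-.4,175+y/4-.4)
cf=lambda x,y:(S,230+(x-560)/4-.4,265+y/4-.4)
cd=lambda x,y:(T,335+x/5-.4,230+(y-365)/5-.4)
for n,a,b in [('green',cd(146,491),cf(639,69)),('brass',cd(381,478),cf(740,215)),('plunger',ct(425,75),cs(418,88)),('handle',ct(266,428),cs(165,73))]:
    print(n,*tri(a,b))
print('flange z.028',atz(*cd(122,484),.028),'diam',np.linalg.norm(atz(*cd(50,484),.028)-atz(*cd(193,484),.028)), atz(*cd(338,469),.028))
obs=[(ct(22,328),(.06,.145)),(ct(574,284),(.06,-.125)),(ct(40,575),(-.06,.145)),(ct(595,526),(-.06,-.125)),
 (cs(25,80),(-.06,.145)),(cs(172,28),(.06,.145)),(cs(352,262),(.06,-.125)),(cs(213,333),(-.06,-.125))]
def w(p,xy): 
    c,s=np.cos(p[2]),np.sin(p[2]); return np.array([p[0]+c*xy[0]-s*xy[1],p[1]+s*xy[0]+c*xy[1],.026])
f=lambda p:np.concatenate([proj(o[0],w(p,xy))-o[1:] for o,xy in obs])
r=least_squares(f,[.55,0,0],loss='soft_l1');print(r.x,f(r.x).reshape(-1,2).round(1).tolist())
p=r.x
def loc(q): 
    c,s=np.cos(p[2]),np.sin(p[2]); d=np.array(q)[:2]-p[:2]; return np.array([c*d[0]+s*d[1],-s*d[0]+c*d[1]])
print('jaw face',loc(atz(*ct(398,420),.05)),'anvil',loc(atz(*ct(501,410),.05)),'handle',loc(atz(*ct(266,428),.105)),loc(atz(*cs(165,73),.105)))
print('tray', [atz(T,u/1.5625-.3,v/1.5625-.3,.026).round(3).tolist() for u,v in[(165,281),(312,282),(309,409),(160,408)]])
print('mat', [atz(T,u/1.5625-.3,v/1.5625-.3,.004).round(3).tolist() for u,v in[(518,298),(663,299),(666,426),(520,425)]])
E
python3 meas0.py
```

```text
green [ 0.44753094 -0.24250641  0.07469751] [np.float64(0.6), np.float64(0.6)]
brass [ 0.45572198 -0.35753508  0.07741281] [np.float64(0.4), np.float64(0.4)]
plunger [ 0.69920884 -0.05539811  0.07505636] [np.float64(0.4), np.float64(0.4)]
handle [0.53331155 0.01737344 0.1026782 ] [np.float64(0.5), np.float64(0.4)]
flange z.028 [ 0.44839415 -0.24311796  0.028     ] diam 0.0739744428008811 [ 0.45729824 -0.35494551  0.028     ]
[ 0.53570423 -0.01437767  0.08854659] [[0.5, -0.1], [0.5, -0.0], [0.3, -0.0], [0.8, 0.9], [0.3, -0.4], [-2.2, -2.6], [1.3, -2.0], [-0.7, -0.6]]
jaw face [ 0.00071042 -0.03117588] anvil [ 0.00160475 -0.08021099] handle [0.00143184 0.03129634] [-0.0015853   0.03050964]
tray [[0.635, 0.425, 0.026], [0.635, 0.176, 0.026], [0.423, 0.176, 0.026], [0.422, 0.424, 0.026]]
mat [[0.613, -0.177, 0.004], [0.614, -0.426, 0.004], [0.399, -0.425, 0.004], [0.398, -0.179, 0.004]]
```

drive_tool(increments=[0,0,0,0.15,1,0,0,0,0.15,1,0,0,0,0.15,1,0,0,0,0.15,1,0,0,0,0.15,1,0,0,0,0.15,1,0,0,0,0.148,1,-3.9,2.2,0,0,1,-3.9,2.2,0,0,1,-3.9,2.2,0,0,1,-3.9,2.2,0,0,1,-3.9,2.2,0,0,1])

```text
time: 1.35
tool_pos: [0.3484, 0.29, 0.231]
ee_rot: [-0.0, 0.675, 0.738, -0.0]
force: [0.5, 0.0, 0.1]
finger_gap: 0.999
grasp_force: 0.0
```

drive_tool(increments=[-3.9,2.2,0,0,1,-3.9,2.2,0,0,1,-3.9,2.2,0,0,1,-3.9,2.2,0,0,1,-3.9,2.2,0,0,1,-3,1.2,0,0,1,0,0,0,0,1,0,0,0,0,1])

```text
time: 2.15
tool_pos: [0.489, 0.0776, 0.2307]
ee_rot: [-0.001, 0.676, 0.737, -0.0]
force: [0.2, -0.0, 0.0]
finger_gap: 1.0
grasp_force: 0.0
```

```bash
cat >> h.py <<'E'
from scipy.spatial.transform import Rotation as Rr
def st():
    o=get_obs(); q=o['ee_rot']; R=Rr.from_quat([q[1],q[2],q[3],q[0]]).as_matrix()
    print('t',round(o['time'],2),'tcp',o['tool_pos'].round(4),'yang',np.degrees(np.arctan2(R[1,1],R[0,1])).round(2),'tilt',R[2].round(4),'F',o['force'].round(1),'gap',round(o['finger_gap'],3),'g',round(o['grasp_force'],1)); return o,R
def to(*ps):
    o,R=st(); p0=o['tool_pos']
    for p in ps: d=R.T@(np.array(p)-p0)*100; print('shift cm',d.round(2)); p0=np.array(p)
E
python3 - <<'E'
from h import *
st(); c=snap('wrist','w1'); snap('top','top1'); snap('side','side1')
cv2.imwrite('pics/w1b.png',cv2.resize(cv2.imread('pics/w1.png'),(800,600),interpolation=cv2.INTER_CUBIC))
E
```

```text
t 2.15 tcp [0.489  0.0776 0.2307] yang 4.93 tilt [ 7.0e-04 -1.5e-03 -1.0e+00] F [ 0.2 -0.   0. ] gap 1.0 g 0.0
```

View pics/w1b.png

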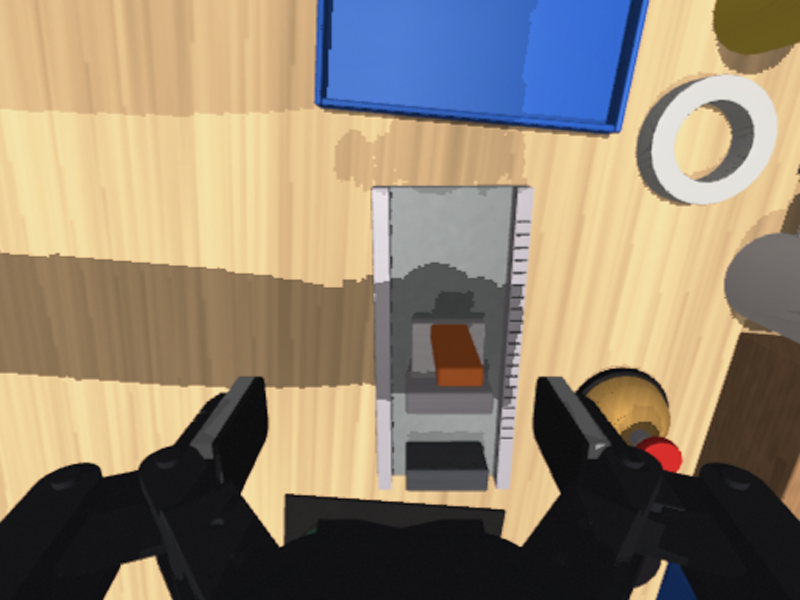

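The wrist view shows the caliper upright in the image, so the yaw is aligned. The handle top is at (460,375), rail ends at (372,187), (531,187), (378,488) and (510,488), and the anvil top edge face at about y=442.

```bash
cat >> meas0.py <<'E'
print('-----')
W=load('w1'); cw=lambda x,y:(W,x/1.5625-.3,y/1.5625-.3)
obs=obs[:5]+[(cw(372,187),(-.06,.145)),(cw(531,187),(.06,.145)),(cw(378,488),(-.06,-.125)),(cw(510,488),(.06,-.125))]
r=least_squares(f,[.55,0,0],loss='soft_l1');print(r.x,f(r.x).reshape(-1,2).round(1).tolist())
p=r.x
print('handle',*tri(ct(266,428),cs(165,73),cw(460,375)), *tri(ct(266,428),cw(460,375)))
H=tri(ct(266,428),cs(165,73),cw(460,375))[0]
print('handle local',loc(H),'anvil edge',loc(atz(*cw(447,442),.05)),loc(atz(*ct(501,410),.05)), 'face', loc(atz(*cw(449,391),.05)),loc(atz(*cw(449,410),.05)))
E
python3 meas0.py | sed -n '/-----/,$p'; python3 -c "
from h import *
to([.5335,.018,.13],[.5335,.018,.072])"
```

```text
-----
[ 0.5357209  -0.01113123  0.09224896] [[-0.8, 0.1], [-0.9, -0.2], [-0.8, 0.2], [-0.4, 0.7], [-0.3, -1.0], [-0.8, 0.5], [1.4, -0.2], [0.2, 1.4], [-0.2, 1.0]]
handle [0.53346602 0.01816799 0.10113103] [np.float64(0.6), np.float64(0.4), np.float64(0.6)] [0.53422766 0.01688484 0.09705206] [np.float64(0.1), np.float64(0.2)]
handle local [0.0004537  0.02938235] anvil edge [-0.00117818 -0.05712912] [ 0.00099212 -0.08344748] face [-0.00071336 -0.01025829] [-0.00028607 -0.02731088]
t 2.3 tcp [0.4886 0.0791 0.2313] yang 5.13 tilt [ 3.e-04 -4.e-04 -1.e+00] F [0.3 0.4 0.9] gap 1.005 g 0.0
shift cm [-6.49  3.93 10.12]
shift cm [-0.   0.   5.8]
```

drive_tool(increments=[-1.6,1,2.5,0,1,-1.6,1,2.5,0,1,-1.6,1,2.5,0,1,-1.7,0.95,2.6,0,1,0,0,0,0,1,0,0,2,0,1,0,0,2,0,1,0,0,1.9,0,1,0,0,0,0,1,0,0,0,0,1])

```text
time: 3.3
tool_pos: [0.5341, 0.018, 0.0723]
ee_rot: [0.0, 0.675, 0.738, 0.0]
force: [-0.4, 0.1, 0.7]
finger_gap: 1.004
grasp_force: 0.0
```

drive_tool(increments=[0,0,0,0,-0.1,0,0,0,0,-0.3,0,0,0,0,-0.6,0,0,0,0,-1,0,0,0,0,-1,0,0,0,0,-1], force=50)

```text
time: 3.9
tool_pos: [0.5335, 0.0167, 0.0723]
ee_rot: [-0.0, 0.675, 0.737, -0.001]
force: [-4.3, -0.8, 5.7]
finger_gap: 0.34
grasp_force: 51.8
```

drive_tool(increments=[0.5,0,0,0,-1,1,0,0,0,-1,1,0,0,0,-1,1,0,0,0,-1,1,0,0,0,-1,1,0,0,0,-1,0.5,0,0,0,-1,0.3,0,0,0,-1,0.2,0,0,0,-1,0.2,0,0,0,-1,0,0,0,0,-1])

```text
time: 5.0
tool_pos: [0.5276, 0.0834, 0.0723]
ee_rot: [-0.0, 0.675, 0.738, -0.001]
force: [-4.3, -0.3, 5.7]
finger_gap: 0.343
grasp_force: 51.8
```

drive_tool(increments=[0.2,0,0,0,-1,0.2,0,0,0,-1,0.2,0,0,0,-1,0,0,0,0,-1])

```text
time: 5.4
tool_pos: [0.5276, 0.0835, 0.0723]
ee_rot: [0.004, 0.676, 0.737, -0.005]
force: [-3.4, -15.4, 4.9]
finger_gap: 0.345
grasp_force: 51.8
```

drive_tool(increments=[-0.5,0,0,0,-0.3,0,0,0,0,0.4,0,0,0,0,1,0,0,0,0,1,0,0,0,0,1,0,0,-4,0,1,0,0,-4,0,1,0,0,-4,0,1,-4,-1.1,-2,0,1,-4,-1.1,-1.8,0,1,-4,-1.1,0,0,1,-4,-1.1,0,0,1])

```text
time: 6.6
tool_pos: [0.4989, -0.0798, 0.2306]
ee_rot: [0.001, 0.675, 0.738, 0.001]
force: [-0.2, -0.1, -0.0]
finger_gap: 1.002
grasp_force: 0.0
```

drive_tool(increments=[-4,-1.2,0,0,1,-4,-1.2,0,0,1,-4,-1.2,0,0,1,-4,-1.2,0,0,1,-4,-1.1,0,0,1,-2,-1,0,0,1,0,0,0,0,1,0,0,0,0,1])

```text
time: 7.4
tool_pos: [0.4491, -0.3038, 0.229]
ee_rot: [-0.0, 0.676, 0.737, 0.0]
force: [0.3, 0.8, 0.4]
finger_gap: 0.999
grasp_force: 0.0
```

```bash
python3 - <<'E'
from h import *
st(); c=snap('wrist','w2'); snap('top','top2'); snap('side','side2')
cv2.imwrite('pics/w2b.png',cv2.resize(cv2.imread('pics/w2.png'),(800,600),interpolation=cv2.INTER_CUBIC))
E
```

```text
t 7.4 tcp [ 0.4491 -0.3038  0.229 ] yang 4.99 tilt [ 0.001  0.    -1.   ] F [0.3 0.8 0.4] gap 0.999 g 0.0
```

View pics/w2b.png

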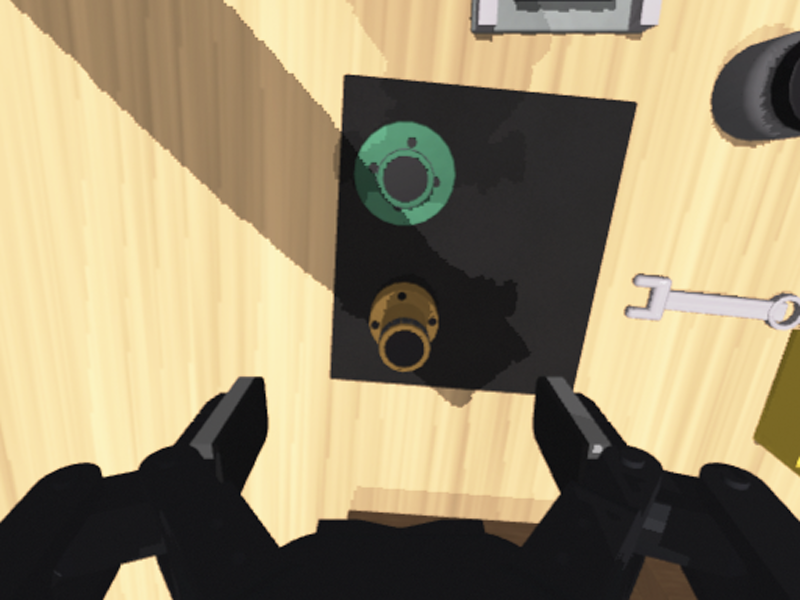

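The wrist view shows the green neck top at (406,178) and the brass neck top at (404,347), both still standing.

```bash
cat > m2.py <<'E'
from meas0 import *
print('=====')
W=load('w2'); cw=lambda x,y:(W,x/1.5625-.3,y/1.5625-.3)
T1=load('top2'); 
import cv2
for n,a,b in[('green',(406,178),(146,491)),('brass',(404,347),(381,478))]:
    print(n,atz(*cw(*a),.078),tri(cw(*a),cd(*b)),tri(cw(*a),cd(*b),cf(*{'green':(639,69),'brass':(740,215)}[n])))
d=np.abs(load('top2')['color'].astype(int)-T['color'])[225:275,335:430]; print('changed px in mat',(d.max(2)>60).sum())
b=tri(cw(404,347),cd(381,478),cf(740,215))[0]
to([b[0],b[1],.12],[b[0],b[1],.043])
E
python3 m2.py | sed -n '/=====/,$p'
```

```text
=====
green [ 0.4473529  -0.24159992  0.078     ] (array([ 0.44817505, -0.24202496,  0.07704405]), [np.float64(0.9), np.float64(0.4)]) (array([ 0.4475106 , -0.24222876,  0.07450549]), [np.float64(0.5), np.float64(0.6), np.float64(0.5)])
brass [ 0.45625259 -0.35514344  0.078     ] (array([ 0.45634793, -0.3602976 ,  0.06863881]), [np.float64(0.9), np.float64(0.5)]) (array([ 0.4560211 , -0.35699163,  0.0761774 ]), [np.float64(0.9), np.float64(0.6), np.float64(0.4)])
changed px in mat 578
t 7.55 tcp [ 0.4496 -0.3027  0.2295] yang 5.14 tilt [ 2.e-04  3.e-04 -1.e+00] F [ 0.5  0.5 -0.8] gap 0.999 g 0.0
shift cm [-5.47  0.15 10.94]
shift cm [-0.  -0.   7.7]
```

drive_tool(increments=[-2,0.05,3.6,0,1,-2,0.05,3.6,0,1,-1.35,0.05,3.7,0,1,0,0,0,0,1,0,0,2.5,0,1,0,0,2.5,0,1,0,0,2.7,0,1,0,0,0,0,1,0,0,0,0,0.2,0,0,0,0,-0.4,0,0,0,0,-1,0,0,0,0,-1], force=40)

```text
time: 8.75
tool_pos: [0.4566, -0.358, 0.0458]
ee_rot: [0.002, 0.675, 0.738, 0.0]
force: [0.7, 0.5, 4.0]
finger_gap: 0.41
grasp_force: 40.6
```

drive_tool(increments=[0,0,0,0,-1,0,0,0,0,-1,0,0,-2,0,-1,0,0,-2,0,-1,0,0,-3,0,-1,0,0,-1,0,-1,0,0,0,0,-1])

```text
time: 9.45
tool_pos: [0.4561, -0.3579, 0.1246]
ee_rot: [0.002, 0.675, 0.737, -0.0]
force: [-0.2, -0.0, -6.1]
finger_gap: 0.409
grasp_force: 41.5
```

```bash
python3 - <<'E'
from h import *
to([.539,-.0474,.123],[.539,-.0474,.049])
snap('wrist','w3');snap('side','side3')
cv2.imwrite('pics/w3b.png',np.hstack([cv2.imread('pics/w3.png')[:,60:460],cv2.imread('pics/side3.png')[:,112:]]))
E
```

```text
t 9.45 tcp [ 0.4561 -0.3579  0.1246] yang 5.03 tilt [-0.0024  0.002  -1.    ] F [-0.2 -0.  -6.1] gap 0.409 g 41.5
shift cm [30.2  10.99  0.11]
shift cm [ 0.02 -0.01  7.4 ]
```

View pics/w3b.png

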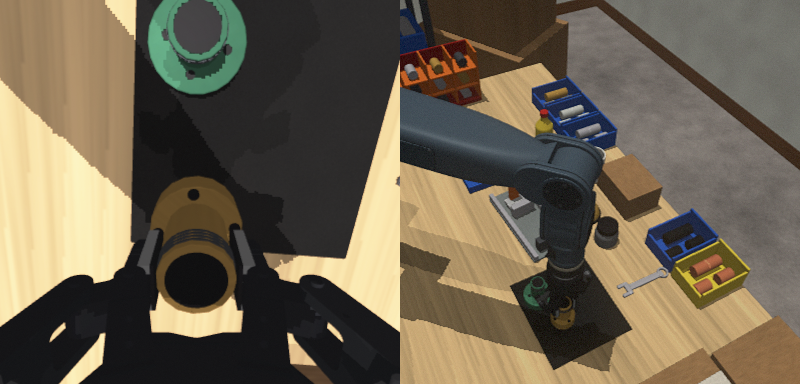

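Brass is held upright at wrist crop (195,275), and green is undisturbed. I carry it over with a higher lift to clear green.

drive_tool(increments=[0,0,-3,0,-1,0,0,-2.5,0,-1,3.7,1.4,0,0,-1,4,1.4,0,0,-1,4,1.4,0,0,-1,4,1.4,0,0,-1,4,1.4,0,0,-1,4,1.4,0,0,-1,4,1.4,0,0,-1,2.5,1.2,0,0,-1,0,0,0,0,-1,0,0,0,0,-1])

```text
time: 10.75
tool_pos: [0.5371, -0.0457, 0.1759]
ee_rot: [-0.002, 0.675, 0.738, -0.001]
force: [-0.8, -0.4, -4.8]
finger_gap: 0.407
grasp_force: 41.6
```

```bash
python3 - <<'E'
from h import *
to([.539,-.0474,.075],[.539,-.0474,.0505])
E
```

```text
t 10.75 tcp [ 0.5371 -0.0457  0.1759] yang 5.15 tilt [ 4.0e-04 -4.3e-03 -1.0e+00] F [-0.8 -0.4 -4.8] gap 0.407 g 41.6
shift cm [-0.19  0.21 10.09]
shift cm [-0.    0.01  2.45]
```

drive_tool(increments=[-0.2,0.2,3,0,-1,0,0,3.5,0,-1,0,0,3.5,0,-1,0,0,1,0,-1,0,0,0.8,0,-1,0,0,0.4,0,-1,0,0,0.2,0,-1,0,0,0,0,-1,0,0,0,0,-1])

```text
time: 11.65
tool_pos: [0.5417, -0.0485, 0.0559]
ee_rot: [0.001, 0.675, 0.738, 0.001]
force: [-0.6, 0.0, -5.0]
finger_gap: 0.41
grasp_force: 41.6
```

drive_tool(increments=[0,0,0.3,0,-1,0,0,0.2,0,-1,0,0,0,0,-1,0,0,0,0,-1])

```text
time: 12.05
tool_pos: [0.5411, -0.0485, 0.0501]
ee_rot: [0.001, 0.675, 0.738, 0.0]
force: [0.3, -0.5, -0.5]
finger_gap: 0.41
grasp_force: 42.2
```

drive_tool(increments=[0,0,0,0,0,0,0,0,0,0.5,0,0,0,0,1,0,0,0,0,1,0,0,-2,0,1,0,0,-3,0,1,0,0,-4,0,1,4,0,0,0,1,4.5,-0.1,0,0,1,4.8,0,0,0,1,0,0,0,0,1,0,0,0,0,1])

```text
time: 13.25
tool_pos: [0.5276, 0.0852, 0.1394]
ee_rot: [0.0, 0.674, 0.738, -0.0]
force: [0.9, 0.1, -0.7]
finger_gap: 1.0
grasp_force: 0.0
```

```bash
python3 - <<'E'
from h import *
to([.5276,.0835,.072])
snap('wrist','w4');snap('top','top4')
cv2.imwrite('pics/w4b.png',np.hstack([cv2.imread('pics/w4.png')[:,60:460],cv2.imread('pics/top4.png')[:,112:]]))
E
```

```text
t 13.25 tcp [0.5276 0.0852 0.1394] yang 5.21 tilt [-5.e-04  1.e-04 -1.e+00] F [ 0.9  0.1 -0.7] gap 1.0 g 0.0
shift cm [-0.16 -0.02  6.74]
```

View pics/w4b.png

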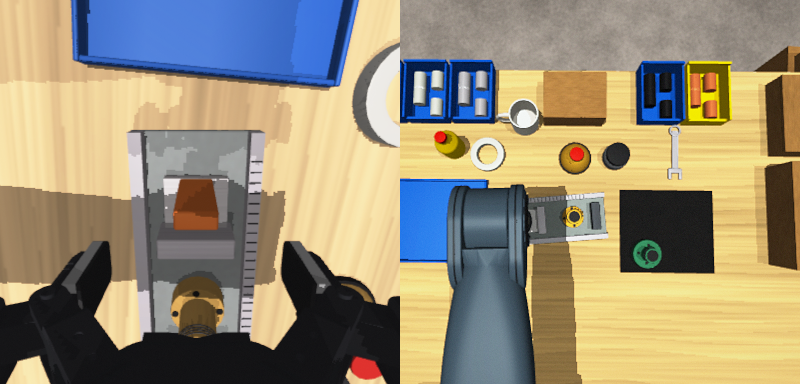

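Brass stands between the jaws at (197,300) in the wrist crop, with the orange handle at (197,222) still at the open stop.

drive_tool(increments=[-0.15,0,2.5,0,1,0,0,2.5,0,1,0,0,1.7,0,1,0,0,0,0,0.5,0,0,0,0,0,0,0,0,0,-0.5,0,0,0,0,-1,0,0,0,0,-1,0,0,0,0,-1], force=50)

```text
time: 14.25
tool_pos: [0.5277, 0.0822, 0.0743]
ee_rot: [0.0, 0.675, 0.737, -0.0]
force: [-5.2, -1.4, 6.7]
finger_gap: 0.337
grasp_force: 52.2
```

drive_tool(increments=[-0.4,0,0,0,-1,-0.8,0,0,0,-1,-0.8,0,0,0,-1,-0.8,0,0,0,-1,-0.8,0,0,0,-1,-0.8,0,0,0,-1,-0.6,0,0,0,-1,-0.4,0,0,0,-1,-0.3,0,0,0,-1,-0.2,0,0,0,-1,0,0,0,0,-1])

```text
time: 15.35
tool_pos: [0.5328, 0.0249, 0.0743]
ee_rot: [-0.001, 0.675, 0.738, 0.001]
force: [-5.3, 3.8, 5.2]
finger_gap: 0.345
grasp_force: 52.2
```

drive_tool(increments=[-0.2,0,0,0,-1,-0.2,0,0,0,-1,-0.2,0,0,0,-1,-0.1,0,0,0,-1,0,0,0,0,-1])

```text
time: 15.85
tool_pos: [0.5334, 0.0186, 0.0743]
ee_rot: [-0.001, 0.675, 0.738, 0.001]
force: [-4.0, 4.5, 5.1]
finger_gap: 0.34
grasp_force: 52.2
```

drive_tool(increments=[-0.2,0,0,0,-1,-0.2,0,0,0,-1,0,0,0,0,-1])

```text
time: 16.15
tool_pos: [0.5334, 0.0185, 0.0743]
ee_rot: [-0.004, 0.674, 0.738, 0.004]
force: [-5.5, 13.6, 6.6]
finger_gap: 0.341
grasp_force: 52.3
```

drive_tool(increments=[-0.2,0,0,0,-1,0,0,0,0,-1,0,0,0,0,-1,0,0,0,0,-1])

```text
time: 16.55
tool_pos: [0.5334, 0.0184, 0.0743]
ee_rot: [-0.005, 0.674, 0.739, 0.006]
force: [-5.0, 17.8, 7.0]
finger_gap: 0.34
grasp_force: 52.4
```

drive_tool(increments=[0.4,0,0,0,-1,0.4,0,0,0,-1,0.8,0,0,0,-1,0.9,0,0,0,-1,0.9,0,0,0,-1,0.9,0,0,0,-1,0.9,0,0,0,-1,0.9,0,0,0,-1,0.6,0,0,0,-1,0.3,0,0,0,-1,0,0,0,0,-1])

```text
time: 17.65
tool_pos: [0.5278, 0.0812, 0.0743]
ee_rot: [-0.0, 0.675, 0.738, 0.0]
force: [-3.7, -0.0, 5.8]
finger_gap: 0.343
grasp_force: 52.2
```

```bash
python3 - <<'E'
from h import *
a=.0885
p=np.array([.5363,-.0131])+(-.085+.028)*np.array([-np.sin(a),np.cos(a)]); print(p)
to([.5276,.083,.14],[*p,.14],[*p,.052])
snap('top','top5')
E
```

```text
[ 0.54133792 -0.06987693]
t 17.65 tcp [0.5278 0.0812 0.0743] yang 5.12 tilt [ 5.e-04  3.e-04 -1.e+00] F [-3.7 -0.   5.8] gap 0.343 g 52.2
shift cm [ 0.19 -0.   -6.57]
shift cm [-1.535e+01  1.000e-02 -1.000e-02]
shift cm [-0.  -0.   8.8]
```

drive_tool(increments=[0,0,0,0,0,0,0,0,0,1,0,0,0,0,1,0,0,-3.5,0,1,0,0,-3.1,0,1,-3.5,0,0,0,1,-4,0,0,0,1,-4,0.1,0,0,1,-3.7,0,0,0,1,0,0,0,0,1,0,0,0,0,1])

```text
time: 18.8
tool_pos: [0.5425, -0.0714, 0.1381]
ee_rot: [-0.0, 0.676, 0.737, 0.0]
force: [0.2, -0.3, -1.3]
finger_gap: 1.0
grasp_force: 0.0
```

```bash
python3 - <<'E'
from h import *
to([.5425,-.0695,.052])
snap('wrist','w6');snap('side','side6')
cv2.imwrite('pics/w6b.png',np.hstack([cv2.imread('pics/w6.png')[:,60:460],cv2.imread('pics/side6.png')[:,112:]]))
E
```

```text
t 18.8 tcp [ 0.5425 -0.0714  0.1381] yang 4.92 tilt [ 7.e-04 -1.e-04 -1.e+00] F [ 0.2 -0.3 -1.3] gap 1.0 g 0.0
shift cm [0.18 0.02 8.61]
```

View pics/w6b.png

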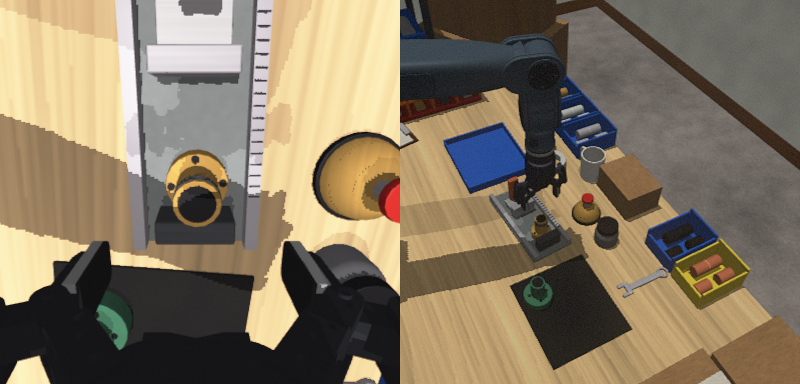

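Brass stands against the anvil, with its neck top at crop (196,203) and full column 256. I check its position, then grasp.

```bash
python3 - <<'E'
from h import *
W=load('w6'); p=atz(W,256,203,.082); print(p)
to([p[0],p[1],.052])
E
```

```text
[ 0.54217525 -0.06670367  0.082     ]
t 18.9 tcp [ 0.5424 -0.07    0.1382] yang 5.07 tilt [ 6.e-04 -1.e-04 -1.e+00] F [-0.   0.2 -0.6] gap 0.999 g 0.0
shift cm [0.32 0.01 8.62]
```

drive_tool(increments=[0.2,0,3,0,1,0,0,3,0,1,0,0,2.5,0,1,0,0,0,0,1,0,0,0,0,0,0,0,0,0,-1,0,0,0,0,-1,0,0,0,0,-1,0,0,0,0,-1], force=40)

```text
time: 19.8
tool_pos: [0.5434, -0.069, 0.0555]
ee_rot: [0.001, 0.675, 0.738, 0.001]
force: [-1.9, 0.4, 5.7]
finger_gap: 0.409
grasp_force: 40.0
```

drive_tool(increments=[0,0,-2,0,-1,0,0,-4,0,-1,0,0,-4,0,-1,0,0,-4,0,-1,0,0,0,0,-1,0,0,0,0,-1])

```text
time: 20.4
tool_pos: [0.5426, -0.0689, 0.1931]
ee_rot: [0.0, 0.675, 0.737, 0.0]
force: [-1.1, 0.9, -5.3]
finger_gap: 0.406
grasp_force: 41.5
```

drive_tool(increments=[3.5,0.2,0,0,-1,4,0.2,0,0,-1,4,0.2,0,0,-1,4,0.2,0,0,-1,4,0.3,0,0,-1,4,0.3,0,0,-1,4,0.3,0,0,-1,4,0.3,0,0,-1,4,0.3,0,0,-1,4,0.3,0,0,-1,3.2,0,0,0,-1,0,0,0,0,-1])

```text
time: 21.6
tool_pos: [0.5276, 0.3627, 0.1878]
ee_rot: [-0.003, 0.673, 0.739, -0.003]
force: [0.4, -0.5, -4.9]
finger_gap: 0.404
grasp_force: 41.2
```

drive_tool(increments=[0,0,4,0,-1,0,0,4,0,-1,0,0,3,0,-1,0,0,1.5,0,-1,0,0,0.6,0,-1,0,0,0.4,0,-1,0,0,0,0,-1,0,0,0,0,-1])

```text
time: 22.4
tool_pos: [0.5321, 0.3595, 0.0606]
ee_rot: [0.001, 0.675, 0.737, 0.002]
force: [-0.3, -0.6, -4.4]
finger_gap: 0.405
grasp_force: 41.1
```

drive_tool(increments=[0,0,0.5,0,-1,0,0,0.2,0,-1,0,0,0.1,0,-1,0,0,0,0,-1,0,0,0,0,-1])

```text
time: 22.9
tool_pos: [0.5314, 0.3594, 0.0525]
ee_rot: [0.0, 0.675, 0.738, 0.001]
force: [-1.7, -1.0, 5.7]
finger_gap: 0.41
grasp_force: 42.1
```

drive_tool(increments=[0,0,0,0,0,0,0,0,0,1,0,0,0,0,1,0,0,-3,0,1,0,0,-5,0,1,0,0,-5,0,1,-4,-1,-2,0,1,-4.2,-1,0,0,1,-4.2,-1,0,0,1,-4.2,-1,0,0,1,-4.2,-1,0,0,1,-4.2,-1,0,0,1])

```text
time: 24.1
tool_pos: [0.4925, 0.103, 0.2002]
ee_rot: [0.0, 0.675, 0.738, 0.0]
force: [0.7, -0.2, -0.5]
finger_gap: 0.998
grasp_force: 0.0
```

drive_tool(increments=[-4.2,-1,0,0,1,-4.2,-1,0,0,1,-4.2,-1,0,0,1,-4.2,-1,0,0,1,-4.2,-1,0,0,1,-4.2,-1,0,0,1,-4.2,-1,0,0,1,-1,-0.6,0,0,1,0,0,0,0,1,0,0,0,0,1])

```text
time: 25.1
tool_pos: [0.4439, -0.2042, 0.2002]
ee_rot: [-0.0, 0.675, 0.738, 0.0]
force: [0.7, 0.9, -0.3]
finger_gap: 0.993
grasp_force: 0.0
```

```bash
python3 - <<'E'
from h import *
st(); snap('wrist','w7');snap('top','top7');snap('side','side7')
cv2.imwrite('pics/w7b.png',np.hstack([cv2.imread('pics/w7.png')[:,60:460],cv2.imread('pics/top7.png')[:,50:450]]))
E
```

```text
t 25.1 tcp [ 0.4439 -0.2042  0.2002] yang 5.04 tilt [ 1.e-03  1.e-04 -1.e+00] F [ 0.7  0.9 -0.3] gap 0.993 g 0.0
```

View pics/w7b.png

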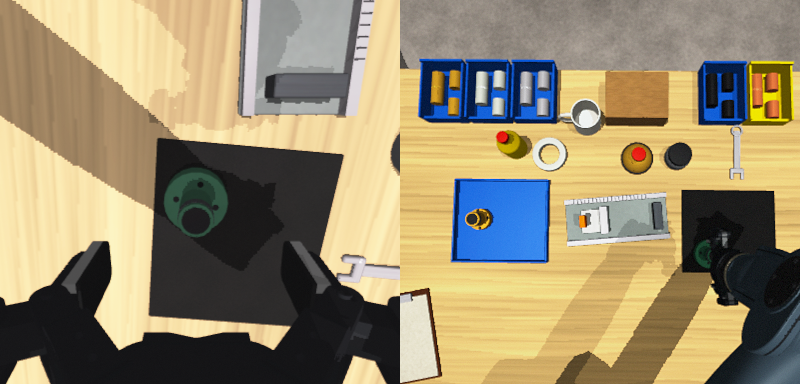

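Brass stands upright in the tray. The green neck top is at full wrist pixel (256,221).

```bash
python3 - <<'E'
from h import *
W=load('w7'); p=atz(W,256,221,.078); print(p)
to([p[0],p[1],.12],[p[0],p[1],.045])
E
```

```text
[ 0.44745162 -0.24226422  0.078     ]
t 25.25 tcp [ 0.4443 -0.2035  0.2004] yang 5.17 tilt [ 3.e-04  3.e-04 -1.e+00] F [ 1.3 -0.1  0.4] gap 1.0 g 0.0
shift cm [-3.89 -0.04  8.04]
shift cm [-0.  -0.   7.5]
```

drive_tool(increments=[-2,0,4,0,1,-1.9,0,4,0,1,0,0,0,0,1,0,0,2.5,0,1,0,0,2.5,0,1,0,0,2.5,0,1,0,0,0,0,1,0,0,0,0,0,0,0,0,0,-1,0,0,0,0,-1,0,0,0,0,-1,0,0,0,0,-1], force=50)

```text
time: 26.45
tool_pos: [0.4483, -0.2447, 0.0476]
ee_rot: [0.002, 0.675, 0.738, -0.0]
force: [0.1, 0.1, 6.1]
finger_gap: 0.404
grasp_force: 51.0
```

drive_tool(increments=[0,0,0,0,-1,0,0,-2,0,-1,0,0,-4,0,-1,0,0,-4,0,-1,0,0,0,0,-1,0,0,0,0,-1])

```text
time: 27.05
tool_pos: [0.4477, -0.2441, 0.1458]
ee_rot: [0.001, 0.675, 0.737, 0.0]
force: [-0.3, 0.0, -4.9]
finger_gap: 0.404
grasp_force: 51.4
```

```bash
python3 - <<'E'
from h import *
to([.539,-.0415,.145],[.539,-.0415,.05])
E
```

```text
t 27.05 tcp [ 0.4477 -0.2441  0.1458] yang 5.03 tilt [-0.001   0.0013 -1.    ] F [-0.3  0.  -4.9] gap 0.404 g 51.4
shift cm [19.38 10.87  0.07]
shift cm [ 0.01 -0.01  9.5 ]
```

drive_tool(increments=[3.2,1.8,0,0,-1,3.8,2.1,0,0,-1,3.8,2.1,0,0,-1,3.8,2.1,0,0,-1,3,1.8,0,0,-1,1.6,1,0,0,-1,0,0,0,0,-1,0,0,3,0,-1,0,0,3,0,-1,0,0,2,0,-1,0,0,0.6,0,-1,0,0,0,0,-1])

```text
time: 28.25
tool_pos: [0.5363, -0.0431, 0.0564]
ee_rot: [-0.003, 0.676, 0.737, -0.002]
force: [-0.7, -0.7, -4.8]
finger_gap: 0.409
grasp_force: 51.2
```

drive_tool(increments=[0,0.2,0,0,-1,0,0,0.3,0,-1,0,0,0.1,0,-1,0,0,0.1,0,-1,0,0,0,0,-1,0,0,0,0,-1])

```text
time: 28.85
tool_pos: [0.5411, -0.0427, 0.0545]
ee_rot: [0.0, 0.675, 0.738, 0.0]
force: [-0.2, 0.0, -4.5]
finger_gap: 0.408
grasp_force: 51.3
```

drive_tool(increments=[0,0,0.2,0,-1,0,0,0.1,0,-1,0,0,0,0,-1,0,0,0,0,-1])

```text
time: 29.25
tool_pos: [0.5411, -0.0427, 0.0517]
ee_rot: [0.0, 0.675, 0.738, 0.0]
force: [-0.9, 0.2, -1.1]
finger_gap: 0.411
grasp_force: 51.8
```

drive_tool(increments=[0,0,0,0,0,0,0,0,0,0.5,0,0,0,0,1,0,0,0,0,1,0,0,-2,0,1,0,0,-3,0,1,0,0,-4,0,1,4,0,0,0,1,4.2,-0.2,0,0,1,4.2,0,0,0,1,0,0,0,0,1,0,0,0,0,1])

```text
time: 30.45
tool_pos: [0.5281, 0.0814, 0.1415]
ee_rot: [0.0, 0.674, 0.738, -0.0]
force: [0.2, 0.7, 0.4]
finger_gap: 0.997
grasp_force: 0.0
```

```bash
python3 - <<'E'
from h import *
to([.5278,.0812,.073])
snap('wrist','w8');snap('top','top8')
cv2.imwrite('pics/w8b.png',np.hstack([cv2.imread('pics/w8.png')[:,60:460],cv2.imread('pics/top8.png')[:,112:]]))
E
```

```text
t 30.45 tcp [0.5281 0.0814 0.1415] yang 5.18 tilt [-6.e-04  4.e-04 -1.e+00] F [0.2 0.7 0.4] gap 0.997 g 0.0
shift cm [-0.01 -0.03  6.85]
```

View pics/w8b.png

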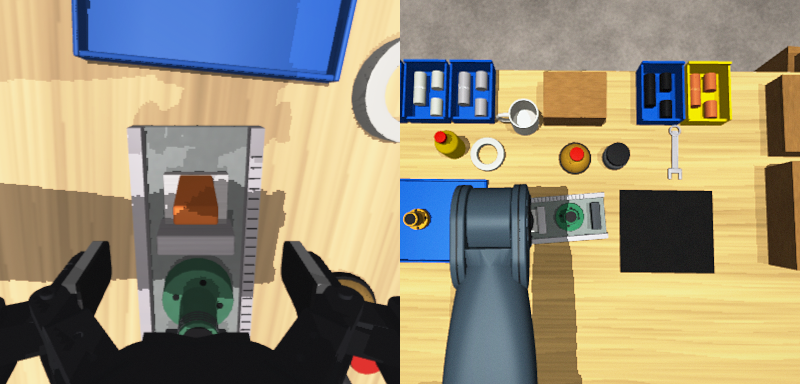

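Green stands between the jaws at crop (197,300), with the handle still in place. Next I close the jaw by about 45 mm.

drive_tool(increments=[0,0,2.5,0,1,0,0,2.5,0,1,0,0,1.8,0,1,0,0,0,0,0.5,0,0,0,0,0,0,0,0,0,-0.5,0,0,0,0,-1,0,0,0,0,-1,0,0,0,0,-1], force=50)

```text
time: 31.45
tool_pos: [0.5279, 0.0802, 0.0753]
ee_rot: [0.0, 0.675, 0.737, -0.0]
force: [-3.6, -1.5, 5.5]
finger_gap: 0.342
grasp_force: 52.2
```

drive_tool(increments=[-0.4,0,0,0,-1,-0.8,0,0,0,-1,-0.8,0,0,0,-1,-0.8,0,0,0,-1,-0.6,0,0,0,-1,-0.4,0,0,0,-1,-0.3,0,0,0,-1,-0.2,0,0,0,-1,-0.2,0,0,0,-1,-0.1,0,0,0,-1,0,0,0,0,-1])

```text
time: 32.55
tool_pos: [0.5318, 0.036, 0.0753]
ee_rot: [-0.001, 0.675, 0.738, 0.001]
force: [-4.1, 2.9, 5.9]
finger_gap: 0.344
grasp_force: 52.2
```

drive_tool(increments=[-0.2,0,0,0,-1,-0.2,0,0,0,-1,-0.2,0,0,0,-1,-0.1,0,0,0,-1,0,0,0,0,-1,0,0,0,0,-1])

```text
time: 33.15
tool_pos: [0.5319, 0.0352, 0.0753]
ee_rot: [-0.005, 0.674, 0.739, 0.006]
force: [-5.6, 16.9, 6.2]
finger_gap: 0.341
grasp_force: 52.3
```

drive_tool(increments=[-0.2,0,0,0,-1,0,0,0,0,-1,0,0,0,0,-1])

```text
time: 33.45
tool_pos: [0.5319, 0.0352, 0.0753]
ee_rot: [-0.007, 0.673, 0.74, 0.007]
force: [-5.2, 21.4, 7.6]
finger_gap: 0.347
grasp_force: 52.4
```

drive_tool(increments=[0.4,0,0,0,-1,0.5,0,0,0,-1,0.8,0,0,0,-1,0.9,0,0,0,-1,0.9,0,0,0,-1,0.9,0,0,0,-1,0.5,0,0,0,-1,0.3,0,0,0,-1,0,0,0,0,-1])

```text
time: 34.35
tool_pos: [0.5281, 0.0783, 0.0753]
ee_rot: [-0.0, 0.675, 0.738, 0.0]
force: [-4.5, -0.6, 5.0]
finger_gap: 0.339
grasp_force: 52.2
```

drive_tool(increments=[0,0,0,0,0,0,0,0,0,1,0,0,0,0,1,0,0,-3.5,0,1,0,0,-3,0,1,-3.5,0,0,0,1,-4,0,0,0,1,-4,0.1,0,0,1,-2.5,0,0,0,1,0,0,0,0,1,0,0,0,0,1])

```text
time: 35.45
tool_pos: [0.5417, -0.0621, 0.1382]
ee_rot: [-0.0, 0.676, 0.737, 0.0]
force: [0.1, 1.2, 0.0]
finger_gap: 0.999
grasp_force: 0.0
```

```bash
python3 - <<'E'
from h import *
st()
snap('wrist','w9');W=load('w9')
cv2.imwrite('pics/w9b.png',cv2.imread('pics/w9.png'))
E
```

```text
t 35.45 tcp [ 0.5417 -0.0621  0.1382] yang 4.95 tilt [ 7.e-04 -1.e-04 -1.e+00] F [0.1 1.2 0. ] gap 0.999 g 0.0
```

View pics/w9b.png

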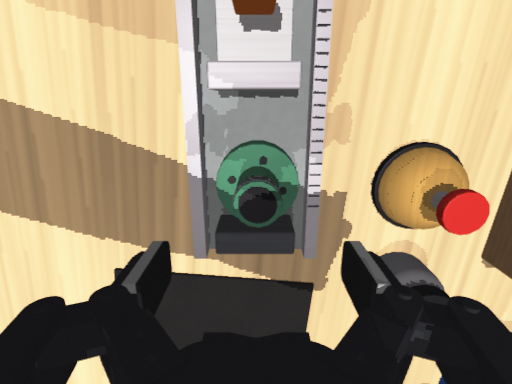

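Green is at the anvil, neck top at (259,204), centred between the fingers. I pick it up.

drive_tool(increments=[0.2,0.1,3,0,1,0,0,3,0,1,0,0,2.5,0,1,0,0,0,0,1,0,0,0,0,0,0,0,0,0,-1,0,0,0,0,-1,0,0,0,0,-1,0,0,0,0,-1], force=50)

```text
time: 36.4
tool_pos: [0.5436, -0.0598, 0.0556]
ee_rot: [0.001, 0.675, 0.738, 0.001]
force: [-2.4, 0.3, 6.4]
finger_gap: 0.408
grasp_force: 50.8
```

drive_tool(increments=[0,0,-2,0,-1,0,0,-4,0,-1,0,0,-4,0,-1,0,0,-4,0,-1,3,0.1,0,0,-1,4,0.2,0,0,-1,4,0.2,0,0,-1,4,0.2,0,0,-1,4,0.2,0,0,-1,4,0.2,0,0,-1,4,0.2,0,0,-1,3,0.2,0,0,-1])

```text
time: 37.6
tool_pos: [0.53, 0.2427, 0.1919]
ee_rot: [-0.001, 0.675, 0.738, -0.001]
force: [0.0, -1.1, -3.9]
finger_gap: 0.403
grasp_force: 51.1
```

drive_tool(increments=[0,0,0,0,-1,0,0,0,0,-1])

```text
time: 37.8
tool_pos: [0.5303, 0.2408, 0.1919]
ee_rot: [-0.0, 0.675, 0.738, -0.001]
force: [0.6, -0.9, -4.3]
finger_gap: 0.403
grasp_force: 51.0
```

drive_tool(increments=[0,0,4,0,-1,0,0,4,0,-1,0,0,3.5,0,-1,0,0,1.5,0,-1,0,0,0.5,0,-1,0,0,0.2,0,-1,0,0,0.1,0,-1,0,0,0,0,-1,0,0,0,0,-1])

```text
time: 38.7
tool_pos: [0.5324, 0.2409, 0.0572]
ee_rot: [0.001, 0.675, 0.738, 0.001]
force: [-0.5, 0.1, -5.0]
finger_gap: 0.41
grasp_force: 51.0
```

drive_tool(increments=[0,0,0.3,0,-1,0,0,0.2,0,-1,0,0,0,0,-1,0,0,0,0,-1])

```text
time: 39.1
tool_pos: [0.5319, 0.241, 0.0526]
ee_rot: [0.001, 0.675, 0.738, 0.001]
force: [-2.7, -0.3, 5.8]
finger_gap: 0.408
grasp_force: 52.0
```

drive_tool(increments=[0,0,0,0,0,0,0,0,0,1,0,0,0,0,1,0,0,-3,0,1,0,0,-3,0,1,0,0,-3,0,1,-4,-0.4,0,0,1,-4.2,-0.5,0,0,1,-4.2,-0.5,0,0,1,-3.8,-0.4,0,0,1,0,0,0,0,1,0,0,0,0,1])

```text
time: 40.3
tool_pos: [0.5274, 0.0769, 0.1402]
ee_rot: [-0.0, 0.676, 0.737, 0.0]
force: [-0.2, 0.2, -0.7]
finger_gap: 1.0
grasp_force: 0.0
```

```bash
python3 - <<'E'
from h import *
to([.5281,.0783,.074])
E
```

```text
t 40.3 tcp [0.5274 0.0769 0.1402] yang 4.92 tilt [ 6.e-04 -0.e+00 -1.e+00] F [-0.2  0.2 -0.7] gap 1.0 g 0.0
shift cm [0.13 0.08 6.62]
```

drive_tool(increments=[0.15,0.1,2.5,0,1,0,0,2.5,0,1,0,0,1.6,0,1,0,0,0,0,0.5,0,0,0,0,0,0,0,0,0,-0.5,0,0,0,0,-1,0,0,0,0,-1,0,0,0,0,-1])

```text
time: 41.2
tool_pos: [0.528, 0.0794, 0.0762]
ee_rot: [-0.0, 0.675, 0.738, 0.0]
force: [-5.0, 0.9, 5.5]
finger_gap: 0.338
grasp_force: 52.1
```

drive_tool(increments=[-0.4,0,0,0,-1,-0.8,0,0,0,-1,-1,0,0,0,-1,-1,0,0,0,-1,-1,0,0,0,-1,-1,0,0,0,-1,-1,0,0,0,-1,-1,0,0,0,-1,-1,0,0,0,-1,-1,0,0,0,-1,-0.6,0,0,0,-1,0,0,0,0,-1])

```text
time: 42.4
tool_pos: [0.5367, -0.0197, 0.0762]
ee_rot: [0.001, 0.676, 0.737, -0.0]
force: [-3.3, -2.0, 4.2]
finger_gap: 0.345
grasp_force: 52.0
```

drive_tool(increments=[-0.5,0,0,0,-1,-0.4,0,0,0,-1,-0.3,0,0,0,-1,-0.2,0,0,0,-1,-0.2,0,0,0,-1,-0.2,0,0,0,-1,-0.2,0,0,0,-1,0,0,0,0,-1])

```text
time: 43.2
tool_pos: [0.5383, -0.0372, 0.0762]
ee_rot: [-0.001, 0.675, 0.738, 0.001]
force: [-4.6, 3.3, 6.7]
finger_gap: 0.347
grasp_force: 52.2
```

drive_tool(increments=[-0.2,0,0,0,-1,-0.2,0,0,0,-1,-0.2,0,0,0,-1,-0.2,0,0,0,-1,0,0,0,0,-1,0,0,0,0,-1])

```text
time: 43.8
tool_pos: [0.5383, -0.0372, 0.0762]
ee_rot: [-0.007, 0.673, 0.739, 0.007]
force: [-5.6, 21.9, 8.4]
finger_gap: 0.341
grasp_force: 52.6
```

drive_tool(increments=[0.6,0,0,0,-1,0,0,0,0,0,0,0,0,0,1,0,0,0,0,1,0,0,-3,0,1,0,0,-3,0,0.5,0,0,-1,0,-1,-0.8,3.5,0,0,-1,-0.8,4,0,0,-1,-0.8,4,0,0,-1,-0.8,4,0,0,-1,0,0,0,0,-1])

```text
time: 45.0
tool_pos: [0.6991, -0.06, 0.1369]
ee_rot: [-0.002, 0.676, 0.737, -0.001]
force: [-0.7, 0.2, -1.5]
finger_gap: 0.002
grasp_force: 0.0
```

```bash
python3 - <<'E'
from h import *
to([.699,-.0555,.085],[.699,-.0555,.064])
snap('wrist','w10');snap('side','side10')
cv2.imwrite('pics/w10b.png',np.hstack([cv2.imread('pics/w10.png')[:,60:460],cv2.imread('pics/side10.png')[:,112:]]))
E
```

```text
t 45.0 tcp [ 0.6991 -0.06    0.1369] yang 4.98 tilt [ 0.0012 -0.0047 -1.    ] F [-0.7  0.2 -1.5] gap 0.002 g 0.0
shift cm [0.44 0.05 5.19]
shift cm [-0.    0.01  2.1 ]
```

View pics/w10b.png

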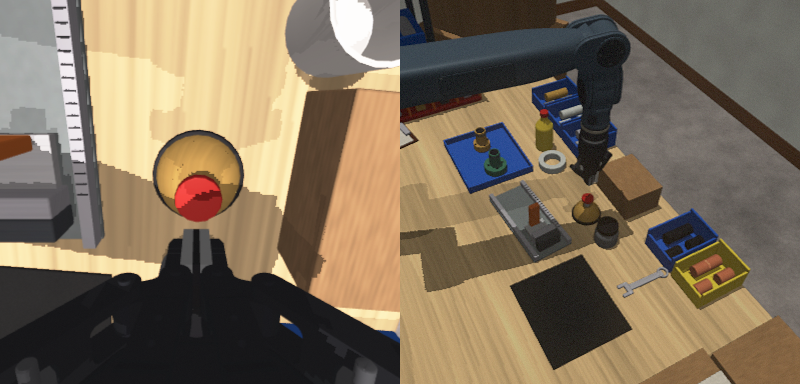

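The jaws are shut, both flanges stand in the tray, and the plunger is at crop (198,198). I check the plunger position and the clearance to the box.

```bash
python3 - <<'E'
from h import *
W=load('w10');T=load('top0');S=load('side0')
p=atz(W,258,198,.076); print(p)
# box near-right top corner: top0 800px(497,184), side 800px (541,342)->top corner near (538,300)
for s in((541,318),(538,303)): print('box corner',tri((T,497/1.5625,183/1.5625),(S,s[0]/1.5625,s[1]/1.5625)))
to([p[0],p[1],.08])
E
```

```text
[ 0.69982566 -0.05300038  0.076     ]
box corner (array([ 0.80176406, -0.13456726,  0.0697121 ]), [np.float64(2.3), np.float64(2.0)])
box corner (array([ 0.79143169, -0.12887944,  0.11002592]), [np.float64(2.7), np.float64(2.4)])
t 45.1 tcp [ 0.6957 -0.0591  0.1408] yang 5.01 tilt [ 0.0012 -0.0047 -1.    ] F [-1.1  1.  -0.5] gap 0.003 g 0.0
shift cm [0.57 0.5  6.08]
```

drive_tool(increments=[0.5,0.3,1.5,0,-1,0,0,2,0,-1,0,0,2,0,-1,0,0,0,0,-1,0,0,0,0,-1])

```text
time: 45.6
tool_pos: [0.6972, -0.053, 0.0896]
ee_rot: [-0.0, 0.675, 0.738, -0.0]
force: [0.3, 0.1, -0.2]
finger_gap: -0.0
grasp_force: 0.0
```

drive_tool(increments=[0,0.2,0.6,0,-1,0,0,0.6,0,-1,0,0,0.5,0,-1,0,0,0.4,0,-1,0,0,0.3,0,-1,0,0,0.2,0,-1,0,0,0,0,-1])

```text
time: 46.3
tool_pos: [0.7013, -0.0534, 0.0644]
ee_rot: [0.001, 0.675, 0.738, 0.001]
force: [1.3, 0.2, 3.8]
finger_gap: 0.002
grasp_force: 2.0
```

drive_tool(increments=[0,0,0.2,0,-1,0,0,0.2,0,-1,0,0,0,0,-1])

```text
time: 46.6
tool_pos: [0.7015, -0.0534, 0.0639]
ee_rot: [0.002, 0.675, 0.738, 0.001]
force: [-4.9, 1.5, 13.1]
finger_gap: 0.004
grasp_force: 7.2
```

Stop reached: 13 N at z = 0.064, a full 12 mm of travel. I let go and retreat upwards.

drive_tool(increments=[0,0,0,0,-1,0,0,-1,0,-1,0,0,-3,0,-1,0,0,-4,0,-1,-1,-3,-3,0,-1,-1,-3,-2,0,-1,0,-3,0,0,-1,0,0,0,0,-1,0,0,0,0,-1,0,0,0,0,-1])

```text
time: 47.6
tool_pos: [0.6129, -0.081, 0.1885]
ee_rot: [-0.0, 0.675, 0.738, -0.0]
force: [-0.4, -0.2, -0.2]
finger_gap: -0.0
grasp_force: 0.0
```

```bash
python3 - <<'E'
from h import *
st();snap('top','top11');snap('side','side11')
cv2.imwrite('pics/f.png',np.hstack([cv2.imread('pics/top11.png')[:,50:450],cv2.imread('pics/side11.png')[:,112:]]))
E
```

```text
t 47.6 tcp [ 0.6129 -0.081   0.1885] yang 5.05 tilt [ 3.e-04 -8.e-04 -1.e+00] F [-0.4 -0.2 -0.2] gap -0.0 g 0.0
```

View pics/f.png

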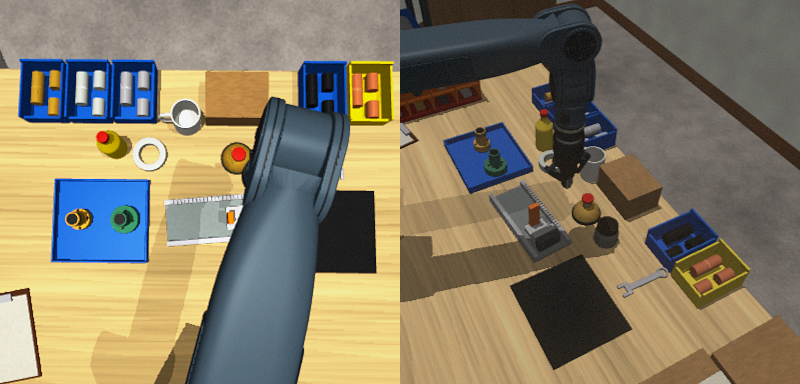

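Both flanges stand neck up in the tray at (77,217) and (124,217). The caliper is shut, the plunger is up, and the bystanders are where they were, so I hand in.

```bash
python3 -c "
from rig import *
print(close_job())"
```

```text
the job is handed in; nothing more can be done
None
```

I measured brass56, then green74, the only two flanges on the mat. Both now stand neck up in the tray, the empty caliper is shut, the bell has been pressed to its stop and let go, and I've handed the job in at about 48 s; the hand-in returned no verdict.

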